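# Slide the LED panel over the stand's edge and rack it

## Robot

A 6-joint arm with a two-finger parallel gripper is mounted at the origin on a cart in front of the work surface, level with it; the furniture and walls round the work are solid. World frame = base frame: x ahead of the robot, y to its left, z up, the work surface at z = 0. Lengths are in m, angles in rad, forces in N, time in s.
With the tool pointing down it reaches from about 0.375 to 0.925 m from the base axis. Payload 5.7 kg.
Tool frame: the origin (TCP) lies at the very end of the fingers, on their centre line; the grasp point (between the pads) lies 19 mm behind it; z points along the fingers, y is the line along which they close (so a half turn about z gives the same grasp; the last joint's range is limited). The gripper opens to 85 mm and grips with 20 to 120 N. Pads are 22 mm wide; open, the fingers measure 114 mm over their backs; the gripper's body (76 mm by 85 mm) begins 54 mm behind the grasp point. The pads swing forward as they close: fully open they stand 13 mm farther back than shut.
Start: joints at [-1.389, 0.359, 1.51, -0, 1.272, -0.115], TCP at [0.175, -0.574, 0.205] pointing down, gripper open.
Joint ranges: [-2.97, 2.97], [-1.01, 2.36], [0.21, 2.38], [-0.96, 4.11], [0.2, 2.71], [-2.98, 2.98]. Speed limits (rad/s): [2.39, 2.39, 3.14, 3.14, 3.14, 3.14].

## Interface

Orientations are given as a unit quaternion [x, y, z, w].
In Python, from workcell import env gives the robot as it stands. Calls block until the motion is done:
- env.move_pose(position, orientation): joint-space move of the TCP to a pose.
- env.line_to(position, ori=None, velocity=0.15): straight line of the TCP; ori=None keeps the orientation; velocity is the mean speed in m/s.
- env.set_joints(angles): joint-space move.
- env.command_gripper(opening): opening from 0.0 (shut) to 1.0 (fully open); the grip force is fixed at half the most; returns when the fingers have stopped.
- env.pause(seconds).
- env.solve_ik(position, orientation): joint angles nearest the present ones, or None.
- env.observe(): the state.
- env.capture(name): name is "scene" or "top"; returns (picture, depth): 480x640x3 uint8, red, green, blue; 480x640 float32, m along the optical axis (not along the pixel's ray), 0 where there is no reading.
- env.calibration(name): a dict with "camera_matrix" (3x3 intrinsics, pixels), "extrinsics" (4x4, takes a point from world to camera coordinates). Camera axes: x right, y down, z forward; pixel columns grow to the right and rows downward; lengths in m; the calibration is good to about 2 mm. A picture is of the moment at which its call begins. calibration takes no time and is no camera call.
A pose or a line that the arm cannot do raises env.MotionError and nothing moves.
- env.job_done(): hands the job in; it is judged then, once.
Trained networks look in the newest picture that a camera, given by its name, has taken for a name from the list of things; names that differ only in an ending like _2 or _b are one class to them, and where a whole thing is asked for, a point or a joint stands for the part that bears it (a point fixed in the world has none). Each returns a list of dicts, best first, with "conf" (0 to 1); they miss things now and then, are a little off and sometimes report something else, mostly with a low value. They report only what shows in the picture. A call takes as long as a camera call. They do not tell look-alikes from the thing itself.
- env.boxes_of(camera, thing): "at" ([x, y, z] in m, in world coordinates, good to about 4 mm: the middle of the surface that is visible of it).
The state is a dict: "time_s": time; "joint_pos": joint angles; "qvel": joint speeds; "tau": joint torques, N m; "tool_pos": TCP position; "ee_rot": TCP orientation; "wrist_force": force on the tool from outside, world axes, zero at the start; "torque": the same for the moment, N m; "gripper_width": opening from 0.0 (shut) to 1.0 (fully open); "grip_force": force on a finger pad.
Only numpy, scipy, OpenCV 4.12 (cv2) and the standard library are available. Lean on these libraries where they do the work, as an engineer would, in place of code of your own. Each camera call takes 0.05 s, during which the arm holds its last target. There are 200 camera calls.

## Task

Slide the slim LED panel up the sloping stand until its upper end sticks out well over the stand's upper edge, still lying on the stand. Then pinch that end between the fingers, lift the panel off and stand it upright on its short edge in either bay of the panel rack, about midway along it, lowering it in rather than dropping it, and let go. Leave the pliers, the spot lamp and the carton where they are.

Things in the scene. Friction and masses are not known exactly. Their poses are not given: they have to be found in the camera images.
- panel_center (a point): centre of the slim LED panel, a rigid plate 120 mm long, 90 mm wide, 8 mm thick with an aluminium frame and white light face, about 0.15 kg. It is loose and lies flat on the stand's sloping board. Axes: x along the length, at the start roughly down the slope (toward the robot's left); y across the width; z out of the light face.
- panel_upper_end (a point): middle of the panel's upper short end face (to the robot's right at the start), 60 mm from the centre, half-way through the thickness; same axes as the panel
- panel_lower_end (a point): middle of the panel's lower short end face (to the robot's left at the start), 60 mm from the centre, half-way through the thickness; same axes as the panel. Free for pushing on: nothing stands on the board behind it
- stand_edge (a point): fixed sloping stand: middle of the upper edge of its board, on the top surface, 165 mm above the desk. The board is 140 mm wide, 200 mm long, 10 mm thick, without rims, and slopes 30 degrees down toward the robot's left. Posts begin over 50 mm in from the upper edge: below the edge is free room. Axes: x down the slope, y along the edge, z square to the board.
- stand: the same stand (same origin and axes). Its face is grippy rubber, friction about 0.9: the panel stays where it is put, pushing it up the slope takes some 3 to 10 N, and it tips over the edge only when about half its length sticks out.
- rack: fixed panel rack: grey base 100 x 130 x 8 mm, three upright blue dividers 4 mm thick, 110 mm long (along y), tops 58 mm above the desk, at x = -32, 0, +32 mm. Two bays, 28 mm wide, open at ends and top. Origin: centre of the underside; x across the bays (roughly to the robot's left), y along them, z up. A panel standing in a bay has its centre about 66 mm above the desk and may lean up to 25 degrees.
- right_bay (a point): middle of the floor of the rack's bay on the robot's right, 8 mm above the desk; axes of the rack
- left_bay (a point): middle of the floor of the rack's bay on the robot's left, 8 mm above the desk; axes of the rack
- pliers: bystander: loose combination pliers with red grips, 173 x 60 x 16 mm, lying flat on the desk between robot and stand; origin at the centre of the underside
- lamp: bystander: loose white reflector spot lamp with two pins, 54 x 51 x 62 mm, standing pins up; origin at the centre of the underside
- carton: bystander: loose small lamp carton, white and purple, 50 x 50 x 62 mm, standing; origin at the centre of the underside
Things that resemble listed ones, but are neither listed nor needed, are in the scene too. There is more than one size of the part that bears panel_center; the job needs the larger.

How it is judged:
On the way, in this order (a step that is already met when the one before it is completed fails the run):
1. the panel lies on the stand with its upper end sticking out at least 25 mm over the upper edge (x of panel_upper_end in the frame of stand_edge below -0.025 m and z of panel_center in the frame of stand_edge below 0.009 m and x of panel_center in the frame of stand_edge above 0 m and angle between the z axis of panel_center and the z axis of stand_edge, either way round below 0.08 rad), for 0.2 s.
2. the panel is held by the fingers, off the stand and above the desk (contact force between the fingers and panel above 1 N and contact force between panel and stand below 0.02 N and height (world z) of panel_lower_end above 0.03 m), for 0.2 s.
At the end, for the whole second after the job is handed in: the panel stands on a short edge on the floor of one of the rack's bays (its foot within 35 mm of the middle of the bay, its centre 55 to 74 mm above the desk, its length within 0.45 rad of upright), released (angle between the x axis of panel_center and the z axis of rack, either way round below 0.45 rad and ((x of panel_center in the frame of right_bay between -0.027 and 0.027 m and horizontal distance between any of panel_lower_end, panel_upper_end and right_bay below 0.035 m) or (x of panel_center in the frame of left_bay between -0.027 and 0.027 m and horizontal distance between any of panel_lower_end, panel_upper_end and left_bay below 0.035 m)) and height (world z) of panel_center between 0.055 and 0.074 m and contact force between the fingers and panel below 0.05 N); the robot touches nothing.
It fails at once if the panel is let go above the rack, more than about 20 mm above where it stands, rather than lowered in (contact force between the fingers and panel below 0.02 N and horizontal distance between panel_center and rack below 0.09 m and height (world z) of panel_center above 0.088 m).
It fails at once if the pliers, the lamp or the carton are moved more than 30 mm (distance of any of pliers, lamp, carton from where it was at the start of the episode above 0.03 m).
It also fails if it takes over 59 s, if anything falls off the work surface, if the arm or the gripper's body presses on something with over 40 N, if the wrist force passes 120 N, or if a joint passes its speed limit or range.

## Working session

There is one attempt and no reset: what is moved stays moved. The work goes in short steps, each a Python script; the robot and the scene stay as the last script left them, time stands still between calls to the robot, and variables do not carry over. Pictures are saved under pics/ and viewed, at most 10 in all, crops included, and the job is handed in when it is done.

```bash
mkdir -p pics; ls; python3 - <<'E'
from workcell import env
import cv2,numpy as np
for c in ("scene","top"):
    p,d=env.capture(c); cv2.imwrite(f"pics/{c}0.png",p[:,:,::-1]); np.save(f"{c}0.npy",d)
    k=env.calibration(c); print(c,np.round(k["camera_matrix"],1).tolist(),np.round(k["extrinsics"],4).tolist())
    for t in ("panel_center","stand","rack","pliers","lamp","carton"):
        print(t,[(np.round(b["at"],3).tolist(),round(b["conf"],2)) for b in env.boxes_of(c,t)])
print(env.observe())
E
```

```text
pics
scene [[447.6, 0.0, 321.4], [0.0, 447.6, 244.5], [0.0, 0.0, 1.0]] [[0.8421, -0.5394, 0.0024, -0.5433], [-0.4202, -0.6588, -0.6241, 0.1868], [0.3382, 0.5245, -0.7814, 0.8629], [0.0, 0.0, 0.0, 1.0]]
panel_center [([0.649, -0.032, 0.006], 0.92), ([0.496, -0.08, 0.137], 0.72)]
stand [([0.464, -0.076, 0.066], 0.92)]
rack [([0.476, -0.344, 0.009], 0.67)]
pliers [([0.396, 0.037, 0.013], 0.96)]
lamp [([0.651, -0.26, 0.029], 0.95), ([0.494, -0.08, 0.14], 0.72)]
carton [([0.67, -0.39, 0.059], 0.84)]
top [[547.3, 0.0, 325.8], [0.0, 547.3, 232.6], [0.0, 0.0, 1.0]] [[-0.0272, -0.9996, -0.0059, -0.1321], [-0.9984, 0.0275, -0.0491, 0.5358], [0.0492, 0.0046, -0.9988, 1.296], [0.0, 0.0, 0.0, 1.0]]
panel_center [([0.501, -0.07, 0.134], 0.92), ([0.642, -0.01, 0.004], 0.59)]
stand [([0.475, -0.051, 0.109], 0.75), ([0.485, -0.334, 0.008], 0.67)]
rack [([0.479, -0.328, 0.008], 0.77)]
pliers [([0.398, 0.053, 0.009], 0.66)]
lamp [([0.657, -0.251, 0.028], 0.76)]
carton [([0.679, -0.381, 0.063], 0.74)]
{'time_s': 0.7, 'joint_pos': array([-1.38906115e+00,  3.58769630e-01,  1.51038520e+00, -1.97939408e-05,
        1.27250265e+00, -1.15099598e-01]), 'qvel': array([-0.00122355,  0.00044612, -0.00118776, -0.00034359,  0.00178677,
       -0.00122748]), 'tau': array([-1.28620413e-03, -5.27433836e+01, -2.79001486e+01, -4.97100718e-04,
        1.74112920e-03, -1.33985188e-05]), 'tool_pos': array([ 0.17547816, -0.5737407 ,  0.20499052]), 'ee_rot': array([ 9.89005912e-01,  1.47875981e-01, -1.05342992e-05, -3.20798918e-05]), 'wrist_force': array([ 0.25923638, -0.13432308,  0.79596375]), 'torque': array([ 0.01761802, -0.0347319 , -0.04187181]), 'grip_force': 0.0, 'gripper_width': 1.0039889978452696}
```

View pics/scene0.png

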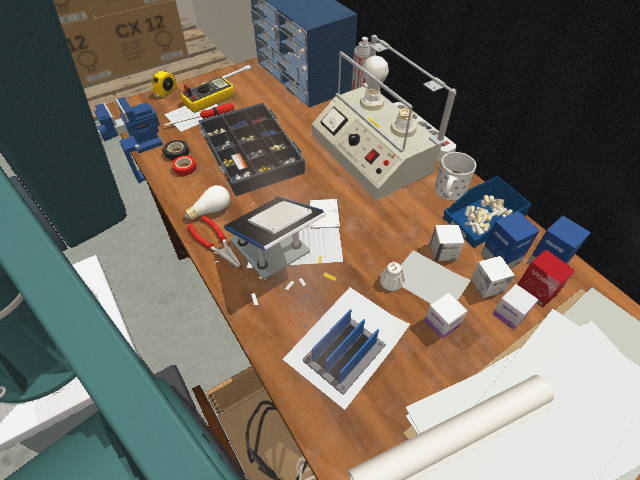

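View pics/top0.png

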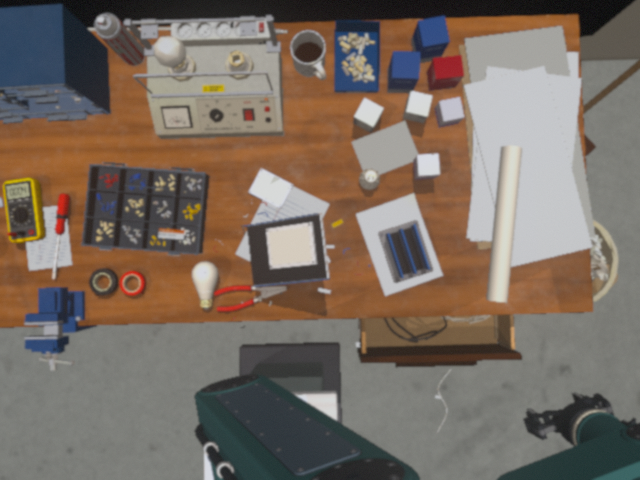

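The scene shows two panel candidates. One lies on the stand at scene (280,215) and top (292,244). The other is a small white one flat on the desk at scene (325,213) and top (271,188). The description fits the larger one on the stand. The rack is at top (406,250). Next I'll measure these from depth and check the choice in a close crop.

```bash
cat > h.py <<'E'
from workcell import env
import cv2,numpy as np
from scipy.spatial.transform import Rotation as R
def cloud(c,save=None):
    p,d=env.capture(c); k=env.calibration(c); K=k["camera_matrix"]; E=np.array(k["extrinsics"])
    v,u=np.indices(d.shape); C=np.stack([(u-K[0][2])/K[0][0]*d,(v-K[1][2])/K[1][1]*d,d],-1)
    W=(C-E[:3,3])@E[:3,:3]; W[d<=0]=np.nan
    if save: cv2.imwrite(save,p[:,:,::-1])
    return p,W
def rect(P2):
    (c,s,a)=cv2.minAreaRect(P2.astype(np.float32)*1000); b=cv2.boxPoints((c,s,a))
    return np.round(np.array(c)),np.round(s,1),round(a,1),np.round(b).tolist()
def inbox(W,x,y,z):
    return (W[...,0]>x[0])&(W[...,0]<x[1])&(W[...,1]>y[0])&(W[...,1]<y[1])&(W[...,2]>z[0])&(W[...,2]<z[1])
E
python3 - <<'E'
from h import *
ims=[]
for c,(u,v) in (("top",(290,240)),("scene",(280,225))):
    p,W=cloud(c); ims.append(cv2.resize(p[v-60:v+60,u-65:u+65,::-1],None,fx=3,fy=3,interpolation=cv2.INTER_CUBIC))
    m=inbox(W,(.38,.6),(-.2,.12),(.03,.2)); g=p.min(-1)
    P=W[m]; G=g[m]
    br=P[G>130]; dk=P[(G<90)]
    for n,Q in (("bright",br),("dark",dk)):
        # robust plane z=ax+by+c
        w=np.ones(len(Q),bool)
        for _ in range(12):
            s=np.linalg.lstsq(np.c_[Q[w,:2],np.ones(w.sum())],Q[w,2],rcond=None)[0]
            r=Q[:,2]-np.c_[Q[:,:2],np.ones(len(Q))]@s; w=abs(r)<max(.004,.5*np.std(r[w])*2)
        nn=np.array([-s[0],-s[1],1]);nn/=np.linalg.norm(nn)
        print(c,n,len(Q),w.sum(),"normal",nn.round(3),"tilt",np.degrees(np.arccos(nn[2])).round(1),"plane",s.round(4),"std",np.std(r[w]).round(4))
        print("  zrange",np.percentile(Q[w,2],[1,99]).round(3),"mean",Q[w].mean(0).round(3))
        # in-plane coords: e1 = horizontal, e2= up slope
        e1=np.cross(nn,[0,0,1]);e1/=np.linalg.norm(e1);e2=np.cross(nn,e1)
        r_=cv2.minAreaRect((np.c_[Q[w]@e1,Q[w]@e2]*1000).astype(np.float32)); b=cv2.boxPoints(r_)/1000
        pl=(nn@Q[w].mean(0))
        print("  size",np.round(r_[1],1),"corners",(b[:,:1]*e1+b[:,1:]*e2+pl*nn).round(3).tolist())
    k=inbox(W,(.38,.58),(-.42,-.24),(.045,.07)); print(c,"rack tops",k.sum(),W[k].mean(0).round(4),rect(W[k][:,:2]))
    k=inbox(W,(.38,.58),(-.44,-.22),(.004,.07)); print(c,"rack all",k.sum(),rect(W[k][:,:2]))
    k=inbox(W,(.33,.46),(-.08,.15),(.006,.05)); print(c,"pliers",rect(W[k][:,:2]),np.nanmax(W[k][:,2]))
cv2.imwrite("pics/crop.png",np.hstack(ims))
E
```

```text
top bright 2228 1771 normal [-0.046  0.495  0.868] tilt 29.8 plane [ 0.0527 -0.5709  0.0676] std 0.0018
  zrange [0.102 0.162] mean [ 0.5   -0.07   0.134]
  size [175.1  89.6] corners [[0.46, -0.125, 0.163], [0.549, -0.117, 0.164], [0.537, 0.034, 0.076], [0.448, 0.027, 0.076]]
top dark 2438 2234 normal [-0.045  0.498  0.866] tilt 30.0 plane [ 0.0523 -0.5747  0.058 ] std 0.0019
  zrange [0.066 0.164] mean [ 0.477 -0.049  0.111]
  size [207.2 140.9] corners [[0.425, -0.146, 0.164], [0.565, -0.134, 0.165], [0.552, 0.044, 0.061], [0.411, 0.033, 0.06]]
top rack tops 353 [ 0.4821 -0.3369  0.0562] (array([ 483., -335.]), array([109.8,  69. ]), 16.0, [[421.0, -317.0], [440.0, -384.0], [546.0, -353.0], [527.0, -287.0]])
top rack all 2684 (array([ 480., -330.]), array([200. , 219.2]), 0.2, [[380.0, -221.0], [380.0, -440.0], [580.0, -439.0], [580.0, -220.0]])
top pliers (array([379.,  41.]), array([224.2, 117.1]), 75.1, [[293.0, -52.0], [407.0, -82.0], [464.0, 135.0], [351.0, 165.0]]) 0.049900646070952404
scene bright 1528 1042 normal [-0.041  0.485  0.874] tilt 29.1 plane [ 0.0466 -0.5546  0.0
[... 229 characters left out ...]
.497  0.866] tilt 30.0 plane [ 0.0532 -0.574   0.0573] std 0.0008
  zrange [0.066 0.164] mean [ 0.467 -0.061  0.117]
  size [143.7 207.3] corners [[0.406, 0.029, 0.062], [0.425, -0.15, 0.166], [0.568, -0.135, 0.165], [0.549, 0.044, 0.062]]
scene rack tops 670 [ 0.4792 -0.337   0.0548] (array([ 481., -336.]), array([110.4,  68.7]), 16.2, [[418.0, -318.0], [438.0, -384.0], [544.0, -353.0], [524.0, -287.0]])
scene rack all 3552 (array([ 484., -309.]), array([173.7, 179.4]), 3.2, [[392.0, -224.0], [402.0, -403.0], [575.0, -393.0], [565.0, -214.0]])
scene pliers (array([405.,  35.]), array([229.6, 109.5]), 89.9, [[350.0, -80.0], [459.0, -80.0], [460.0, 150.0], [350.0, 150.0]]) 0.04998372378697071
```

View pics/crop.png

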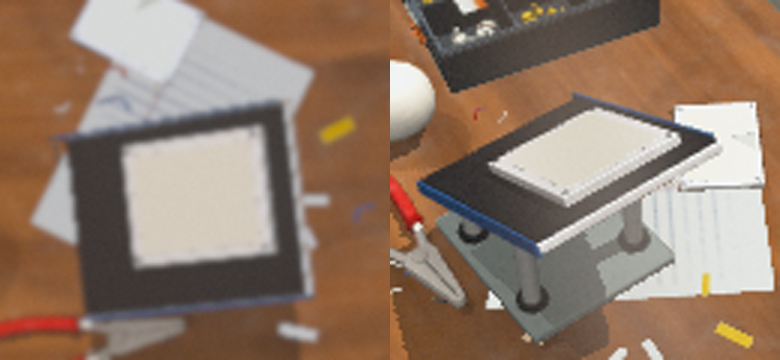

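The crop confirms it: the larger panel, with a beige face in an aluminium frame, lies on the dark board. The smaller white one is on the desk by the paper. Next I'll refine the panel and stand frames and check IK for the key poses.

```bash
cat >> h.py <<'E'
# stand frame from measurement (edge middle at z=.165, 30 deg slope)
yaw=np.arctan2(.0128,.1415)           # edge direction, mean of both cameras
ey=np.array([-np.cos(yaw),-np.sin(yaw),0])
hd=np.array([-np.sin(yaw),np.cos(yaw),0]); c3,s3=np.cos(np.pi/6),.5
sx=c3*hd-s3*np.array([0,0,1]); sz=s3*hd+c3*np.array([0,0,1]); S=np.stack([sx,ey,sz],1)
O=np.array([.496,-.141,.165])
def sw(x,y,z): return O+S@np.array([x,y,z])
def panel(c):
    p,W=cloud(c); L=(W-O)@S; g=p.min(-1)
    m=(L[...,0]>-.08)&(L[...,0]<.19)&(abs(L[...,1])<.068)&(L[...,2]>-.004)&(L[...,2]<.016)
    b=m&(g>120)&(L[...,2]>.0035); d=m&(g<80)
    n,lab,st,_=cv2.connectedComponentsWithStats(b.astype(np.uint8)); i=1+st[1:,4].argmax(); b=lab==i
    r=cv2.minAreaRect((L[b][:,:2]*1000).astype(np.float32))
    print(c,"panel ctr",np.round(r[0],1),"size",np.round(r[1],1),"ang",round(r[2],1),"x range",np.percentile(L[b][:,0],[.5,99.5]).round(4),"y",np.percentile(L[b][:,1],[.5,99.5]).round(4),"z",np.median(L[b][:,2]).round(4),"board z",np.median(L[d][:,2]).round(4),"dark x",np.percentile(L[d][:,0],[.3,99.7]).round(4),"y",np.percentile(L[d][:,1],[.5,99.5]).round(4))
def q(z,y):
    z=z/np.linalg.norm(z); x=np.cross(y,z); x/=np.linalg.norm(x); y=np.cross(z,x)
    return R.from_matrix(np.stack([x,y,z],1)).as_quat()
E
python3 - <<'E'
from h import *
panel("top");panel("scene")
rx=np.array([-.28,.96,0]);rx/=np.linalg.norm(rx)
for n,z,y,pos in (("push0",-sz,ey,sw(.17,0,.06)),("push",-sz,ey,sw(.1,0,.003)),("grasp",sx,sz,sw(-.006,0,.004)),("pre",sx,sz,sw(-.12,0,.004)),("lift",sx,sz,sw(-.006,0,.12)),("place",np.array([0,0,-1.]),rx,np.array([.4865,-.351,.094])),("placehi",np.array([0,0,-1.]),rx,np.array([.4865,-.351,.25]))):
    for f in (1,-1):
        j=env.solve_ik(pos,q(z,f*y)); print(n,f,pos.round(3),None if j is None else np.round(j,2))
E
```

```text
top panel ctr [ 79.2 -11.2] size [ 90.9 123.4] ang 89.0 x range [0.0188 0.1385] y [-0.0553  0.0336] z 0.0084 board z 0.0001 dark x [0.0019 0.1897] y [-0.0673  0.0659]
scene panel ctr [78.3 -8.9] size [ 91.  122.6] ang 89.1 x range [0.0174 0.1379] y [-0.0532  0.0365] z 0.0082 board z -0.0002 dark x [0.0003 0.1896] y [-0.0674  0.0679]
push0 1 [0.48  0.036 0.132] [ 0.34  0.4   1.82 -0.57  1.13 -2.59]
push0 -1 [0.48  0.036 0.132] [ 0.34  0.4   1.82 -0.57  1.13  0.55]
push 1 [ 0.488 -0.053  0.118] [ 0.16  0.39  1.89 -0.63  1.   -2.68]
push -1 [ 0.488 -0.053  0.118] [ 0.16  0.39  1.89 -0.63  1.    0.46]
grasp 1 [ 0.496 -0.144  0.171] [-0.84  0.76  1.41  0.57  1.87 -2.6 ]
grasp -1 [ 0.496 -0.144  0.171] [-0.84  0.76  1.41  0.57  1.87  0.54]
pre 1 [ 0.505 -0.243  0.228] [-0.92  0.79  1.17  0.56  2.08 -2.54]
pre -1 [ 0.505 -0.243  0.228] [-0.92  0.79  1.17  0.56  2.08  0.6 ]
lift 1 [ 0.491 -0.086  0.272] [-0.79  0.59  1.46  0.63  1.94 -2.5 ]
lift -1 [ 0.491 -0.086  0.272] [-0.79  0.59  1.46  0.63  1.94  0.65]
place 1 [ 0.486 -0.351  0.094] [-0.74  0.48  1.63 -0.    1.04 -2.59]
place -1 [ 0.486 -0.351  0.094] [-0.74  0.48  1.63 -0.    1.04  0.55]
placehi 1 [ 0.486 -0.351  0.25 ] [-0.74  0.32  1.45 -0.    1.37 -2.59]
placehi -1 [ 0.486 -0.351  0.25 ] [-0.74  0.32  1.45 -0.    1.37  0.55]
```

```bash
python3 - <<'E'
from h import *
Q=q(-sz,-ey)
def f(): return np.array(env.observe()["wrist_force"])@S
env.command_gripper(.55)
env.move_pose(sw(.165,-.010,.15)-0*sz,Q)
env.line_to(sw(.165,-.010,.02),velocity=.15); f0=f(); print("free",f0.round(2),env.observe()["time_s"])
z=.02
for _ in range(16):
    z-=.0015; env.line_to(sw(.165,-.010,z),velocity=.05); 
    if (f()-f0)[2]>2.5: break
print("touch z",z,(f()-f0).round(2))
z+=.0025; env.line_to(sw(.165,-.010,z),velocity=.05); print((f()-f0).round(2))
for x in (.155,.148,.142,.13,.12,.11,.10,.095):
    env.line_to(sw(x,-.010,z),velocity=.06); print(x,(f()-f0).round(2))
o=env.observe(); print(o["time_s"],((o["tool_pos"]-O)@S).round(4))
panel("top"); panel("scene")
E
```

```text
free [-0.13  0.23  0.25] 5.0
touch z -0.003999999999999999 [-0.4  -0.22 -0.04]
[-0.36  0.82  0.23]
0.155 [ 0.72  0.29 -0.04]
0.148 [-0.27  0.16 -1.39]
0.142 [ 0.3  -0.42  0.06]
0.13 [-0.36 -0.47  0.23]
0.12 [ 0.85 -0.04  0.2 ]
0.11 [-0.23 -0.13  0.22]
0.1 [ 0.01 -0.89 -0.12]
0.095 [ 0.04 -0.68  0.27]
11.6333 [ 0.0948 -0.01   -0.0015]
top panel ctr [ 77.8 -10.8] size [ 90.3 121.8] ang 89.4 x range [0.0182 0.1371] y [-0.0553  0.0337] z 0.0083 board z 0.0 dark x [0.0021 0.1846] y [-0.0675  0.0667]
scene panel ctr [78.  -8.6] size [122.8  90.5] ang 0.1 x range [0.018  0.1376] y [-0.0528  0.0361] z 0.0082 board z -0.0001 dark x [1.000e-04 1.896e-01] y [-0.0672  0.0679]
```

The partly open fingertips sit farther back than I assumed, so they passed over the panel without touching it. I'll go back and feel deeper for the board.

```bash
python3 - <<'E'
from h import *
def f(): return np.array(env.observe()["wrist_force"])@S
env.line_to(sw(.095,-.010,.02),velocity=.15)
env.line_to(sw(.165,-.010,.02),velocity=.15)
env.line_to(sw(.165,-.010,-.004),velocity=.1); f0=f(); print(f0.round(2))
z=-.004
for _ in range(10):
    z-=.0013; env.line_to(sw(.165,-.010,z),velocity=.05)
    if (f()-f0)[2]>2.5: break
print("touch z",z,(f()-f0).round(2))
if (f()-f0)[2]>2.5:
    z+=.003; env.line_to(sw(.165,-.010,z),velocity=.05); print((f()-f0).round(2))
    for x in (.155,.148,.142,.13,.12,.11,.10,.095):
        env.line_to(sw(x,-.010,z),velocity=.06); print(x,(f()-f0).round(2))
o=env.observe(); print(o["time_s"],((o["tool_pos"]-O)@S).round(4))
panel("top"); panel("scene")
E
```

```text
[0.57 0.75 0.44]
touch z -0.016999999999999994 [-0.22 -0.41 -0.5 ]
15.5333 [ 0.165  -0.0099 -0.0171]
top panel ctr [ 78.8 -10.8] size [ 90.5 123.4] ang 89.5 x range [0.0182 0.1389] y [-0.0553  0.0337] z 0.0084 board z 0.0001 dark x [0.0025 0.1895] y [-0.0674  0.0669]
scene panel ctr [78.5 -8.9] size [ 90.5 122.4] ang 89.8 x range [0.0181 0.1384] y [-0.0534  0.036 ] z 0.0083 board z -0.0001 dark x [0.0004 0.1895] y [-0.0672  0.0679]
```

```bash
python3 - <<'E'
from h import *
p,_=cloud("scene"); a=cv2.resize(p[130:310,190:370,::-1],None,fx=3.3,fy=3.3,interpolation=cv2.INTER_CUBIC); cv2.imwrite("pics/push1.png",a)
o=env.observe(); print(o["ee_rot"],q(-sz,-ey),o["gripper_width"],R.from_quat(o["ee_rot"]).as_matrix().round(3),o["tool_pos"])
E
```

```text
[ 0.6515217   0.71311044 -0.17458645  0.19108258] [ 0.65151983  0.71311613 -0.17457421  0.19107889] 0.552513218390553 [[-0.078  0.996  0.045]
 [ 0.862  0.09  -0.498]
 [-0.5   -0.    -0.866]] [ 0.49386918 -0.00626478  0.06777414]
```

View pics/push1.png

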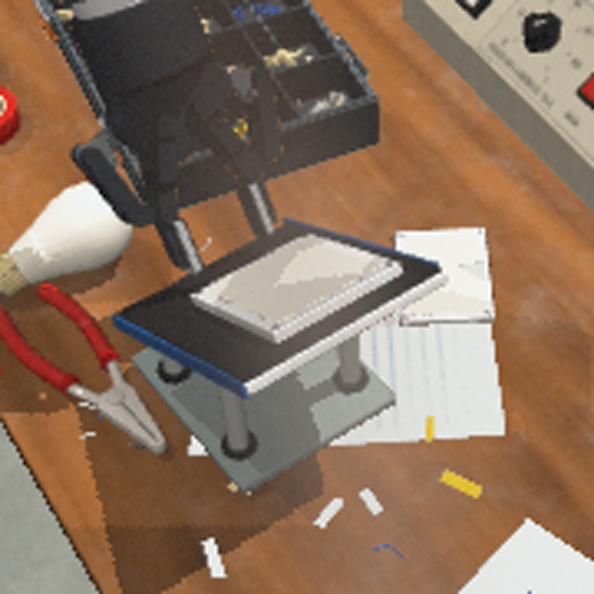

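The picture shows both fingertips, at crop (192,268) and (267,230), about at or just past the board's lower edge. I'll measure where they actually are from depth.

```bash
python3 - <<'E'
from h import *
for c in ("scene","top"):
    p,W=cloud(c); L=(W-O)@S
    m=(L[...,0]>.1)&(L[...,0]<.26)&(abs(L[...,1])<.08)&(L[...,2]>-.06)&(L[...,2]<.09)&(W[...,2]>.04)
    for lo in np.arange(-.03,.08,.01):
        k=m&(L[...,2]>=lo)&(L[...,2]<lo+.01)
        if k.sum()>3: print(c,lo.round(3),k.sum(),"x",np.percentile(L[k][:,0],[2,50,98]).round(3),"y",np.percentile(L[k][:,1],[2,50,98]).round(3))
    k=env.calibration(c);E=np.array(k["extrinsics"]);K=np.array(k["camera_matrix"])
    for P in (sw(.165,-.01,-.017),sw(.165,-.033,-.005),sw(.165,.013,-.005),sw(.2,0,0),sw(.165,-.01,.0)):
        v=K@(E[:3,:3]@P+E[:3,3]); print("px",(v[:2]/v[2]).round(), ((v[:2]/v[2]-[190,130])*3.3).round())
E
```

```text
scene -0.01 402 x [0.103 0.167 0.198] y [-0.07   0.04   0.072]
scene 0.0 522 x [0.101 0.128 0.194] y [-0.067  0.004  0.07 ]
scene 0.01 40 x [0.151 0.155 0.172] y [-0.039 -0.031  0.026]
scene 0.02 82 x [0.151 0.156 0.172] y [-0.045 -0.031  0.029]
scene 0.03 75 x [0.151 0.156 0.173] y [-0.044  0.015  0.029]
scene 0.04 88 x [0.151 0.157 0.171] y [-0.046 -0.032  0.029]
scene 0.05 99 x [0.15  0.153 0.173] y [-0.057 -0.034  0.042]
scene 0.06 194 x [0.149 0.154 0.174] y [-0.063  0.014  0.047]
scene 0.07 170 x [0.146 0.153 0.175] y [-0.066  0.012  0.05 ]
px [264. 217.] [246. 289.]
px [271. 208.] [268. 257.]
px [253. 217.] [209. 288.]
px [251. 210.] [202. 264.]
px [262. 211.] [236. 266.]
top -0.01 744 x [0.102 0.16  0.197] y [-0.072  0.01   0.068]
top 0.0 1156 x [0.101 0.136 0.194] y [-0.069 -0.002  0.066]
top 0.01 134 x [0.102 0.12  0.158] y [-0.052 -0.011  0.031]
top 0.02 38 x [0.151 0.156 0.165] y [-0.046 -0.034  0.025]
top 0.03 32 x [0.151 0.155 0.162] y [-0.046 -0.034  0.026]
top 0.04 30 x [0.151 0.154 0.162] y [-0.048 -0.034  0.025]
top 0.05 48 x [0.15  0.153 0.161] y [-0.062 -0.01   0.032]
top 0.06 174 x [0.149 0.157 0.174] y [-0.064  0.012  0.042]
top 0.07 85 x [0.147 0.152 0.174] y [-0.068 -0.029  0.046]
px [265. 250.] [247. 395.]
px [260. 240.] [232. 363.]
px [263. 260.] [240. 429.]
px [249. 256.] [193. 416.]
px [260. 250.] [232. 396.]
```

The fingers are where I expected across the board, but the tips are still about 10 mm above it. I'll continue the guarded descent.

```bash
python3 - <<'E'
from h import *
def f(): return np.array(env.observe()["wrist_force"])@S
f0=f(); z=-.017; hit=False
while z>-.034 and not hit:
    z-=.0015; env.line_to(sw(.165,-.010,z),velocity=.05); hit=(f()-f0)[2]>2.5
print("touch z",z,(f()-f0).round(2),env.observe()["gripper_width"])
if hit:
    z+=.003; env.line_to(sw(.165,-.010,z),velocity=.05); print((f()-f0).round(2))
    for x in (.155,.148,.142,.13,.12,.11,.10,.095):
        env.line_to(sw(x,-.010,z),velocity=.06); print(x,(f()-f0).round(2))
o=env.observe(); print(o["time_s"],((o["tool_pos"]-O)@S).round(4))
panel("top"); panel("scene")
E
```

```text
touch z -0.029000000000000012 [0.33 2.15 8.4 ] 0.5539875913012939
[-0.53  1.05 -0.97]
0.155 [-0.61  0.62 -1.23]
0.148 [-1.09  0.1  -0.19]
0.142 [-0.58  0.38 -0.29]
0.13 [-0.31 -0.03 -0.46]
0.12 [-0.55  0.28 -1.54]
0.11 [-0.13  0.26  0.37]
0.1 [-0.77 -0.51 -0.5 ]
0.095 [-0.17  0.8  -0.96]
20.4167 [ 0.0946 -0.01   -0.026 ]
top panel ctr [ 22.3 -12.6] size [124.7  90.2] ang 0.1 x range [-0.0387  0.0816] y [-0.057  0.032] z 0.0084 board z 0.0001 dark x [0.0027 0.1893] y [-0.0675  0.0668]
scene panel ctr [ 22.7 -10.5] size [ 91.  125.3] ang 89.6 x range [-0.0392  0.0837] y [-0.055   0.0343] z 0.0083 board z -0.0001 dark x [0.0015 0.1895] y [-0.0677  0.0679]
```

The panel slid: its upper end is now at x ≈ -39 mm, it lies flat and square, and its centre is at x ≈ +22 mm. Before planning the pinch I'll measure the fingertip position at nearly shut and at a pre-grasp opening.

```bash
python3 - <<'E'
from h import *
env.line_to(sw(.13,-.010,.07),velocity=.2)
for g in (.1,.5):
    env.command_gripper(g)
    o=env.observe(); T=R.from_quat(o["ee_rot"]).as_matrix(); print(g,o["gripper_width"],o["time_s"])
    for c in ("scene","top"):
        p,W=cloud(c); L=(W-o["tool_pos"])@T
        m=(abs(L[...,0])<.03)&(abs(L[...,1])<.06)&(L[...,2]>-.07)&(L[...,2]<.03)
        k=L[m]; print(c,m.sum(),"tip z top5",np.sort(k[:,2])[-6:].round(4))
        for lo in np.arange(-.06,.02,.01):
            s=k[(k[:,2]>=lo)&(k[:,2]<lo+.01)]
            if len(s)>3: print("  ",lo.round(3),len(s),s.min(0).round(3),s.max(0).round(3))
E
```

```text
0.1 0.1020488218766062 21.625
scene 391 tip z top5 [-0.0273 -0.0266 -0.0264 -0.026  -0.0255 -0.0254]
   -0.06 100 [-0.016 -0.02  -0.06 ] [ 0.009  0.017 -0.05 ]
   -0.05 93 [-0.016 -0.02  -0.05 ] [ 0.01   0.017 -0.04 ]
   -0.04 83 [-0.014 -0.019 -0.04 ] [ 0.009  0.015 -0.03 ]
   -0.03 24 [-0.012 -0.013 -0.03 ] [ 0.008  0.009 -0.025]
top 169 tip z top5 [-0.0315 -0.0315 -0.0313 -0.0287 -0.0281 -0.0261]
   -0.06 41 [-0.015 -0.017 -0.06 ] [ 0.007  0.017 -0.05 ]
   -0.05 41 [-0.015 -0.016 -0.05 ] [ 0.009  0.017 -0.04 ]
   -0.04 37 [-0.016 -0.017 -0.04 ] [-0.     0.017 -0.031]
0.5 0.5012934504888406 22.15
scene 376 tip z top5 [-0.0287 -0.0286 -0.0286 -0.028  -0.0279 -0.0279]
   -0.06 98 [-0.015 -0.037 -0.06 ] [ 0.011  0.035 -0.05 ]
   -0.05 97 [-0.014 -0.037 -0.05 ] [ 0.011  0.033 -0.04 ]
   -0.04 75 [-0.015 -0.036 -0.04 ] [ 0.013  0.033 -0.03 ]
   -0.03 14 [-0.013 -0.03  -0.03 ] [ 0.011  0.026 -0.028]
top 146 tip z top5 [-0.0327 -0.0323 -0.0322 -0.0319 -0.0278 -0.0277]
   -0.06 40 [-0.016 -0.034 -0.06 ] [-0.005  0.034 -0.05 ]
   -0.05 42 [-0.014 -0.034 -0.05 ] [-0.003  0.033 -0.04 ]
   -0.04 28 [-0.015 -0.033 -0.039] [ 0.001  0.034 -0.032]
```

At both openings the fingertips sit about 25–28 mm behind the reported TCP. I'll correct for that 25 mm offset and do the pinch.

```bash
echo 'OFF=.025  # real fingertip lies this far behind the reported TCP' >> h.py; python3 - <<'E'
from h import *
G=q(sx,-sz)
o=env.observe()
env.line_to(o["tool_pos"]+[0,0,.15],velocity=.3)
env.move_pose(sw(-.11+OFF,-.011,.15),G)
env.line_to(sw(-.09+OFF,-.011,.004),velocity=.25)
env.line_to(sw(-.006+OFF,-.011,.004),velocity=.1)
print(env.observe()["time_s"],env.observe()["wrist_force"].round(1)); panel("scene")
p,_=cloud("scene"); cv2.imwrite("pics/grasp.png",cv2.resize(p[130:310,190:370,::-1],None,fx=3,fy=3))
E
```

```text
25.9333 [-0.  -0.2  0.1]
scene panel ctr [27.1 29.7] size [ 13.3 112.5] ang 87.0 x range [-0.0261  0.0808] y [0.0203 0.0347] z 0.0079 board z -0.0001 dark x [0.0009 0.1894] y [-0.0303  0.0678]
```

View pics/grasp.png

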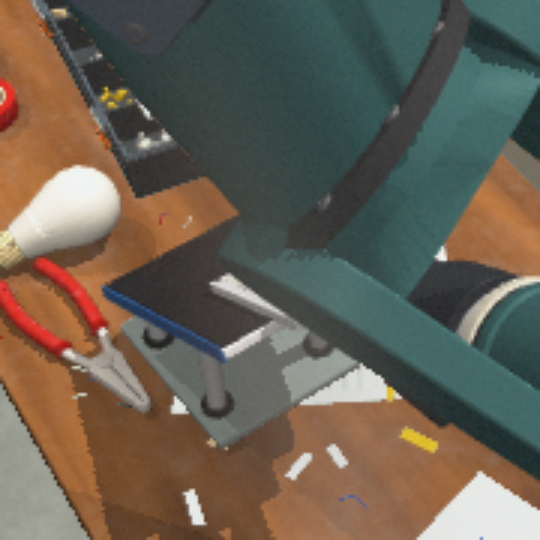

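The arm hides the gripper here. The visible strip of panel, from crop (215,285) to (295,325), still lies flat with its end overhanging. Now I'll close and lift.

```bash
python3 - <<'E'
from h import *
env.command_gripper(0.0); o=env.observe(); print(o["gripper_width"],o["grip_force"],o["wrist_force"].round(1),o["time_s"])
if o["grip_force"]>5 and o["gripper_width"]>.05:
    env.line_to(sw(-.006+OFF,-.011,.03),velocity=.06)
    env.line_to(sw(-.03+OFF,-.011,.16),velocity=.15)
    env.pause(.2)
    o=env.observe(); print(o["gripper_width"],o["grip_force"],o["wrist_force"].round(1),o["time_s"],o["tool_pos"].round(3))
E
```

```text
0.07985314293833716 60.90613067150116 [0.1 0.1 3.2] 26.4417
0.0811289632661785 60.49915909767151 [ 0.6 -0.5 -1.5] 28.2583 [ 0.5   -0.065  0.305]
```

```bash
cat >> h.py <<'E'
rx=np.array([-.28,.96,0]);rx/=np.linalg.norm(rx); ry=np.array([-rx[1],rx[0],0]); rc=np.array([.4815,-.3355,0])
bay=rc-.016*rx; D=q(np.array([0,0,-1.]),-rx); RB=np.stack([rx,ry,[0,0,1]],1)
E
python3 - <<'E'
from h import *
env.line_to([bay[0],bay[1]+.05,.31],velocity=.25)
env.move_pose([bay[0],bay[1],.24],D)
o=env.observe(); print(o["gripper_width"],o["grip_force"],o["time_s"],o["tool_pos"].round(3))
for c in ("scene","top"):
    p,W=cloud(c,f"pics/over_{c}.png"); L=(W-bay)@RB; m=(abs(L[...,0])<.05)&(abs(L[...,1])<.08)&(L[...,2]>.08)&(L[...,2]<.3)
    for lo in np.arange(.1,.3,.02):
        s=L[m&(L[...,2]>=lo)&(L[...,2]<lo+.02)]
        if len(s)>3: print(c,lo.round(2),len(s),s.min(0).round(3),np.median(s,0).round(4),s.max(0).round(3))
E
```

```text
0.0820141701804818 60.36929726600647 30.2417 [ 0.486 -0.35   0.24 ]
scene 0.16 37 [-0.003 -0.042  0.175] [-0.0026  0.0086  0.1784] [0.003 0.046 0.18 ]
scene 0.18 224 [-0.004 -0.044  0.18 ] [-0.0027  0.0072  0.1902] [0.004 0.046 0.2  ]
scene 0.2 245 [-0.004 -0.044  0.2  ] [-0.0028  0.0099  0.2102] [0.005 0.046 0.22 ]
scene 0.22 235 [-0.004 -0.04   0.22 ] [-0.003   0.0108  0.2296] [0.003 0.046 0.24 ]
scene 0.24 169 [-0.004 -0.009  0.24 ] [-0.0029  0.0285  0.2493] [0.005 0.046 0.259]
scene 0.26 203 [-0.016 -0.043  0.26 ] [-0.0032  0.0239  0.2727] [0.018 0.046 0.28 ]
scene 0.28 403 [-0.017 -0.04   0.28 ] [-0.0027  0.0157  0.2932] [0.018 0.047 0.3  ]
top 0.18 28 [ 0.003 -0.046  0.181] [ 0.004  -0.0314  0.1891] [0.005 0.042 0.2  ]
top 0.2 26 [ 0.003 -0.045  0.2  ] [ 0.0039 -0.0284  0.2101] [0.005 0.042 0.218]
top 0.22 32 [ 0.003 -0.046  0.222] [ 0.0039 -0.0298  0.2304] [0.005 0.041 0.24 ]
top 0.24 35 [ 0.003 -0.045  0.242] [ 0.0037 -0.0285  0.2512] [0.005 0.043 0.26 ]
top 0.26 29 [ 0.003 -0.046  0.26 ] [ 0.0036 -0.0317  0.2717] [0.004 0.043 0.28 ]
top 0.28 63 [-0.004 -0.046  0.281] [ 0.0015 -0.0361  0.2936] [0.004 0.044 0.298]
```

View pics/over_scene.png

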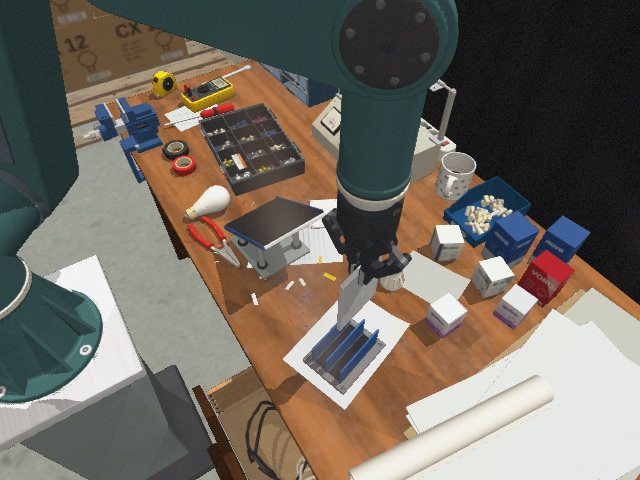

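The panel hangs upright and centred over the right bay, within about 1 mm. Its lower edge is at z ≈ 0.177, which is 63 mm below the reported TCP. Pliers, lamp and carton look undisturbed. Now I'll lower it with a guarded finish.

```bash
python3 - <<'E'
from h import *
b=bay
env.line_to([b[0],b[1],.085],velocity=.12); f0=env.observe()["wrist_force"]; print(f0.round(1))
z=.085; hit=False
while z>.066 and not hit:
    z-=.0012; env.line_to([b[0],b[1],z],velocity=.04); d=env.observe()["wrist_force"]-f0; hit=abs(d[2])>4
print("touch",z,d.round(1))
env.command_gripper(.6); env.pause(.2)
env.line_to([b[0],b[1],.22],velocity=.12); env.pause(.4)
o=env.observe(); print(o["time_s"],o["tool_pos"].round(3))
for c in ("scene","top"):
    p,W=cloud(c,f"pics/end_{c}.png"); L=(W-bay)@RB; m=(abs(L[...,0])<.05)&(abs(L[...,1])<.08)
    for lo in np.arange(.065,.15,.02):
        s=L[m&(L[...,2]>=lo)&(L[...,2]<lo+.02)]
        if len(s)>3: print(c,lo.round(3),len(s),s.min(0).round(3),np.median(s,0).round(4),s.max(0).round(3))
    for t in ("pliers","lamp","carton"): print(t,[(np.round(b["at"],3).tolist(),round(b["conf"],2)) for b in env.boxes_of(c,t)][:1])
E
```

```text
[ 0.1  0.  -1.5]
touch 0.07179999999999993 [-2.3  0.5  8.9]
37.0083 [ 0.486 -0.351  0.22 ]
scene 0.065 156 [-0.005 -0.044  0.065] [-0.0045  0.0071  0.0745] [0.003 0.046 0.085]
scene 0.085 173 [-0.005 -0.043  0.085] [-0.0045  0.0088  0.0953] [0.003 0.047 0.105]
scene 0.105 178 [-0.005 -0.044  0.105] [-0.0044  0.007   0.1151] [0.003 0.047 0.125]
scene 0.125 245 [-0.005 -0.044  0.125] [-0.0012  0.0032  0.128 ] [0.004 0.046 0.131]
pliers [([0.396, 0.037, 0.013], 0.9)]
lamp [([0.654, -0.256, 0.043], 0.47)]
carton [([0.667, -0.39, 0.06], 0.97)]
top 0.065 25 [ 0.002 -0.046  0.066] [ 0.0031 -0.0252  0.0761] [0.048 0.013 0.085]
top 0.085 25 [ 0.002 -0.045  0.086] [ 0.0031 -0.0262  0.0975] [ 0.004 -0.01   0.104]
top 0.105 29 [-0.005 -0.044  0.108] [ 0.0028 -0.0299  0.1174] [ 0.004 -0.012  0.125]
top 0.125 51 [-0.004 -0.046  0.125] [-0.0006 -0.0307  0.1286] [0.003 0.043 0.132]
pliers [([0.4, 0.053, 0.012], 0.86)]
lamp [([0.656, -0.254, 0.031], 0.55)]
carton [([0.501, -0.312, 0.008], 0.66)]
```

View pics/end_scene.png

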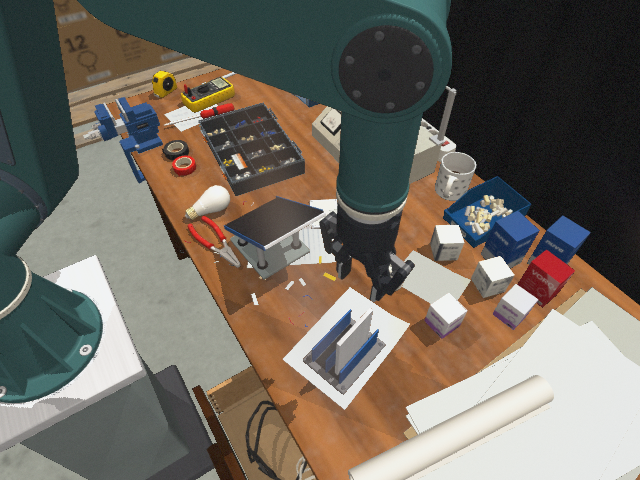

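The panel stands upright in the right bay at pixel (352,342), with its top at z ≈ 0.129. The gripper is well clear above it.

```bash
python3 -c "
from workcell import env
print(env.job_done())"
```

```text
the job is handed in; nothing more can be done
None
```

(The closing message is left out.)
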